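# Find the loose clamp bolt on the tube heater and hold its cap open

## Robot

A 7-joint arm with a two-finger parallel gripper is mounted at the origin on the work surface. World frame = base frame: x ahead of the robot, y to its left, z up, the work surface at z = 0. Lengths are in mm, angles in rad, forces in N, time in s.
With the tool pointing down it reaches from about 350 to 900 mm from the base axis. Payload 8.1 kg.
Tool frame: the origin (TCP) lies on the front face of the gripper's body, between the roots of the fingers; the fingertips stand 73 mm ahead of it and the grasp point (between the pads) lies 54 mm ahead of it (manip.grip_point_offset is the distance from the TCP to the grasp point, in mm); z points along the fingers, y is the direction in which the jaws open and shut (so a half turn about z gives the same grasp; the last joint's range is limited). The gripper opens to 85 mm and grips with 20 to 120 N. Pads are 22 mm wide; open, the fingers measure 114 mm over their backs; the gripper's body (76 mm by 85 mm) begins 54 mm behind the grasp point. The pads swing forward as they close: fully open they stand 13 mm farther back than shut.
Start: joints at [-1.363, 0.434, 0.025, 1.573, -0.012, 1.134, -0.075], TCP at [191.164, 595.058, 303.923] pointing down, gripper open.
Joint ranges: [-2.62, 2.62], [-0.44, 2.09], [-1.27, 1.32], [0.08, 2.57], [-1.32, 4.46], [0.12, 2], [-2.74, 2.74]. Speed limits (rad/s): [2.22, 2.22, 3.01, 3.01, 3.14, 3.14, 3.14].

## Interface

Orientations are given as [roll, pitch, yaw] about the fixed x, y, z axes, in that order (R = Rz(yaw) Ry(pitch) Rx(roll)).
In Python, from rig import manip gives the robot as it stands.
- The arm moves only by the tool step_arm, never from a script. Its argument "commands" is a list of rows, each a list of 7 numbers: the shift along the tool's x, y, z in m, then the turn, a rotation vector about the tool's x, y, z in degrees, then the finger opening in m, from 0 to 0.0854. In form: [[dx, dy, dz, rx, ry, rz, hand], ...]. A call has 1 to 8 rows; each row shifts and turns the commanded pose from where the row before left it, along the tool's axes as they then stand; what a row does not reach is not made up. A row lasts 1/12 s, in which the tool goes at most 41.7 mm and 7.16 degrees, less where a joint would pass 70% of its speed; a pose out of reach is approached as far as the arm can. A call with a gripper value outside its range is refused whole. The fingers move at their own pace and stop on an object; "grip_force" is the grip in N (left out, the last holds). Time passes only in rows, so rows that do not move let the fingers close. It gives the time, the measured TCP pose, the force and the opening at its end, in the units of the state.
- manip.observe(): the state, without advancing time (a new reading comes with each control period).
- manip.read_camera(name): name is "side" or "top"; returns a dict with "img" (384x512x3 uint8, red, green, blue), "mtx" (3x3 intrinsics, pixels), "R" (3x3) and "t" (3): a world point X has camera coordinates R X + t. Camera axes: x right, y down, z forward; pixel columns grow to the right and rows downward; lengths in mm; the calibration is good to about 2 mm. A picture is of the moment at which its call begins. There is no depth.
- manip.close_job(): hands the job in, once; it reports no verdict.
The state is a dict: "time_s": time; "joint_positions": joint angles; "dq": joint speeds; "joint_efforts": joint torques, N m; "tool_pos": TCP position; "ee_rot": TCP orientation; "force": force on the tool from outside, world axes, zero at the start; "torque": the same for the moment, N m; "finger_gap": opening from 0.0 (shut) to 1.0 (fully open).
Only numpy, scipy, OpenCV 4.12 (cv2) and the standard library are available. Lean on these libraries where they do the work, as an engineer would, in place of code of your own. Each camera call takes 0.05 s, during which the arm holds its last target. There are 200 camera calls.

## Task

One of the three hex bolts on the bench-top tube heater has come loose: tap the bolt heads to find it (the loose one sinks several millimetres and stays down), before lifting any cap. Then lift the hinged cap of that same bolt's well by its grip bar to about 60 degrees open and finish while still holding it there, so that a colleague can reach in. Keep the other two caps shut and leave the things around the heater where they are.

Things in the scene. Friction and masses are not known exactly. Their poses are not given: they have to be found in the camera images.
- heater: white dry-block tube heater, fixed to the bench, housing 190 (x) x 272 (y) x 60 mm high; origin at the centre of its underside on the bench; -x is its front (control strip side), z up. On its deck stand three identical aluminium well blocks side by side along its y, about 87 mm apart, each with one bolt at the front and one hinged cap behind that bolt.
- well_a: aluminium well block a with its bolt a and cap a, fixed on the heater's deck: 150 (x) x 66 (y) x 30 mm; origin at the underside, 5 mm behind the block's middle, 60 mm above the bench; top 90 mm above the bench; axes as the heater's
- bolt_a_top (a point): centre of the top of bolt a's steel hex head (25 mm across corners, head 13 mm thick), at the start 112 mm above the bench; the block around it lies 22 mm lower. It moves with the bolt. Axes as the heater's. The letters say nothing of the order along the heater or of which bolt is loose.
- bolt_a (a joint): how far this bolt has been pressed straight down, m: 0 at the start. Only the loose bolt moves: it gives way at 2 N to 3 N, sinks up to 8 mm and stays down; a tight one moves less than 1 mm.
- cap_a_grip (a point): centre of the grip bar on cap a, the cap of the well block that also carries bolt a; a horizontal round bar 14 mm thick and 24 mm long along the heater's y, with flat ends, on a thin stem (10 mm wide along y). With the cap shut it lies 132 mm above the bench, 57 mm behind its bolt's axis, 30 mm above the cap's flat top. It turns with the cap; pinched by its two flat ends it can pivot between the fingers. Site axes are the cap's: y along the bar.
- cap_a_hinge (a point): point on the hinge line of cap a, 97 mm above the bench at the cap's far edge; the hinge line runs along the heater's y. The grey plastic cap plate is 72 mm long from here towards the front, 58 mm wide and 7 mm thick, about 100 g; its grip bar is 50 mm in front of and 35 mm above this point when shut. Fixed; axes as the heater's.
- cap_a (a joint): opening angle of this cap, rad: 0 shut, stop at 1.2; its front end swings up and back over the hinge. It falls shut when let go (own weight and a weak spring; under 2 N at the grip bar lifts it).
- well_b: aluminium well block b with its bolt b and cap b, fixed on the heater's deck: 150 (x) x 66 (y) x 30 mm; origin at the underside, 5 mm behind the block's middle, 60 mm above the bench; top 90 mm above the bench; axes as the heater's
- bolt_b_top (a point): centre of the top of bolt b's steel hex head (25 mm across corners, head 13 mm thick), at the start 112 mm above the bench; the block around it lies 22 mm lower. It moves with the bolt. Axes as the heater's. The letters say nothing of the order along the heater or of which bolt is loose.
- bolt_b (a joint): how far this bolt has been pressed straight down, m: 0 at the start. Only the loose bolt moves: it gives way at 2 N to 3 N, sinks up to 8 mm and stays down; a tight one moves less than 1 mm.
- cap_b_grip (a point): centre of the grip bar on cap b, the cap of the well block that also carries bolt b; a horizontal round bar 14 mm thick and 24 mm long along the heater's y, with flat ends, on a thin stem (10 mm wide along y). With the cap shut it lies 132 mm above the bench, 57 mm behind its bolt's axis, 30 mm above the cap's flat top. It turns with the cap; pinched by its two flat ends it can pivot between the fingers. Site axes are the cap's: y along the bar.
- cap_b_hinge (a point): point on the hinge line of cap b, 97 mm above the bench at the cap's far edge; the hinge line runs along the heater's y. The grey plastic cap plate is 72 mm long from here towards the front, 58 mm wide and 7 mm thick, about 100 g; its grip bar is 50 mm in front of and 35 mm above this point when shut. Fixed; axes as the heater's.
- cap_b (a joint): opening angle of this cap, rad: 0 shut, stop at 1.2; its front end swings up and back over the hinge. It falls shut when let go (own weight and a weak spring; under 2 N at the grip bar lifts it).
- well_c: aluminium well block c with its bolt c and cap c, fixed on the heater's deck: 150 (x) x 66 (y) x 30 mm; origin at the underside, 5 mm behind the block's middle, 60 mm above the bench; top 90 mm above the bench; axes as the heater's
- bolt_c_top (a point): centre of the top of bolt c's steel hex head (25 mm across corners, head 13 mm thick), at the start 112 mm above the bench; the block around it lies 22 mm lower. It moves with the bolt. Axes as the heater's. The letters say nothing of the order along the heater or of which bolt is loose.
- bolt_c (a joint): how far this bolt has been pressed straight down, m: 0 at the start. Only the loose bolt moves: it gives way at 2 N to 3 N, sinks up to 8 mm and stays down; a tight one moves less than 1 mm.
- cap_c_grip (a point): centre of the grip bar on cap c, the cap of the well block that also carries bolt c; a horizontal round bar 14 mm thick and 24 mm long along the heater's y, with flat ends, on a thin stem (10 mm wide along y). With the cap shut it lies 132 mm above the bench, 57 mm behind its bolt's axis, 30 mm above the cap's flat top. It turns with the cap; pinched by its two flat ends it can pivot between the fingers. Site axes are the cap's: y along the bar.
- cap_c_hinge (a point): point on the hinge line of cap c, 97 mm above the bench at the cap's far edge; the hinge line runs along the heater's y. The grey plastic cap plate is 72 mm long from here towards the front, 58 mm wide and 7 mm thick, about 100 g; its grip bar is 50 mm in front of and 35 mm above this point when shut. Fixed; axes as the heater's.
- cap_c (a joint): opening angle of this cap, rad: 0 shut, stop at 1.2; its front end swings up and back over the hinge. It falls shut when let go (own weight and a weak spring; under 2 N at the grip bar lifts it).
- pot: bystander: white screw-top specimen pot, 56 mm across, 70 mm high; origin at the centre of its underside
- tip_box: bystander: blue pipette-tip box with clear lid, 110 x 75 x 59 mm; origin at the centre of its underside
- tube_rack: bystander: grey rack with white small tubes, 60 x 130 x 38 mm; origin at the centre of its underside

How it is judged:
By the outcome, as a careful person would: the job done as asked, in the order asked, and still so for the second after the job is handed in, while the arm keeps its last pose, push and grip.
It also fails if it takes over 45 s, if anything falls off the work surface, if the arm or the gripper's body presses on something with over 40 N, if the wrist force passes 120 N, or if a joint passes its speed limit or range.

## Working session

There is one attempt and no reset: what is moved stays moved. The work goes in short steps, Python scripts to look and compute and a tool call to move; the robot and the scene stay as the last step left them, time stands still between calls to the robot, and variables do not carry over. Pictures are saved under pics/ and viewed, about 8 in all and at most 12, crops included, and the job is handed in when it is done.

Besides the shell and the picture viewer there is one more tool, called as name([rows], argument=value, ...), one row to a line, values as JSON. step_arm: Moves the arm, as the interface text tells. Its arguments: {"type":"object","properties":{"commands":{"type":"array","items":{"type":"array","items":{"type":"number"}}},"grip_force":{"type":"number"}},"required":["commands"]}

```bash
mkdir -p pics
python3 - <<'E'
from rig import manip
import cv2,numpy as np
s=manip.observe();print({k:np.round(s[k],3) for k in ('time_s','tool_pos','ee_rot','force','finger_gap')})
for n in('top','side'):
    c=manip.read_camera(n);cv2.imwrite(f'pics/{n}0.png',cv2.cvtColor(c['img'],cv2.COLOR_RGB2BGR))
    print(n,c['mtx'].tolist(),np.round(c['R'],4).tolist(),np.round(c['t'],1).tolist(), np.round(-c['R'].T@c['t'],0))
E
```

```text
{'time_s': np.float64(0.0), 'tool_pos': array([191.047, 594.659, 303.119]), 'ee_rot': array([-3.14 ,  0.   ,  2.831]), 'force': array([-0.934,  0.318,  0.248]), 'finger_gap': np.float64(0.997)}
top [[493.21206081292917, 0.0, 250.42523456742455], [0.0, 493.21206081292917, 185.3379056299829], [0.0, 0.0, 1.0]] [[-0.0142, -0.9999, 0.0066], [-0.9967, 0.0136, -0.0796], [0.0795, -0.0077, -0.9968]] [33.3, 652.7, 1079.0] [ 565.   33. 1127.]
side [[357.2647982772137, 0.0, 254.9759951493839], [0.0, 357.2647982772137, 196.18859528233946], [0.0, 0.0, 1.0]] [[0.8061, -0.5914, 0.0236], [-0.2883, -0.4271, -0.857], [0.5169, 0.684, -0.5148]] [-495.7, 300.9, 531.7] [ 211. -528.  543.]
```

View pics/top0.png

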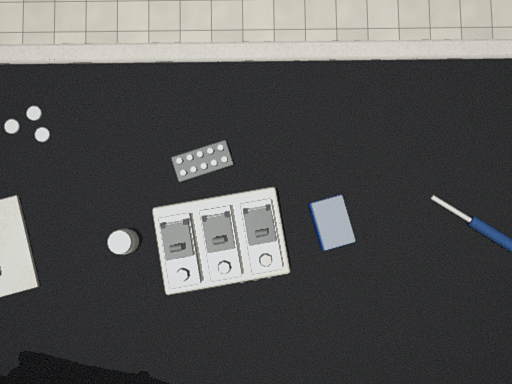

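View pics/side0.png

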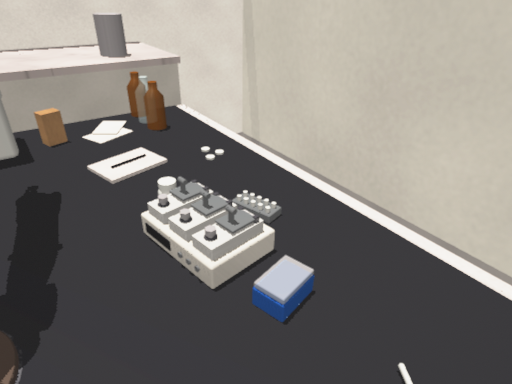

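The top view shows the heater at about (220,240), with bolts near (182,275), (224,267) and (265,260), and grips near (177,247), (219,239) and (262,232). Next I'll crop in closer to measure these points.

Run:
```python
import cv2
a=cv2.imread('pics/top0.png')[180:300,145:295];cv2.imwrite('pics/top0c.png',cv2.resize(a,None,fx=5,fy=5,interpolation=cv2.INTER_CUBIC))
```

```text
(no output)
```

View pics/top0c.png

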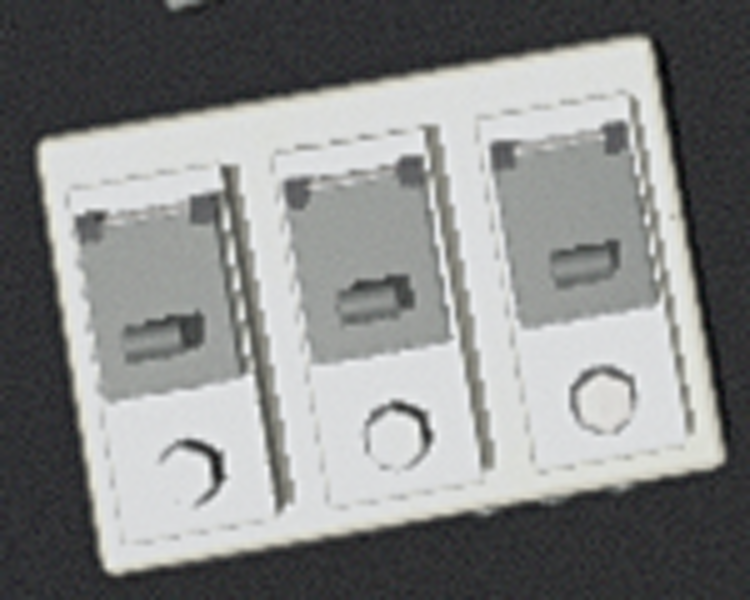

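```bash
cat > h.py <<'E'
import numpy as np
from rig import manip
def cam(n):
    return manip.read_camera(n)
def ray(c,uv,z):
    d=c['R'].T@np.linalg.solve(c['mtx'],[uv[0],uv[1],1]);o=-c['R'].T@c['t']
    return o+d*(z-o[2])/d[2]
def proj(c,X):
    p=c['mtx']@(c['R']@np.asarray(X,float)+c['t']);return p[:2]/p[2]
E
python3 - <<'E'
from h import *
c=cam('top');s=cam('side')
for nm,z,ps in (('bolt',112,[(187,473),(397,436),(603,400)]),('grip',135,[(152,339),(368,301),(583,265)]),('corner',60,[(40,140),(650,38),(722,465),(108,572)])):
    P=[ray(c,(145+u/5-.4,180+v/5-.4),z) for u,v in ps]
    for p in P: print(nm,np.round(p,1),np.round(proj(s,p),1))
    d=P[0]-P[2] if nm!='corner' else P[0]-P[1]
    print(np.linalg.norm(d),np.degrees(np.arctan2(-d[0],d[1])), [np.linalg.norm(P[i]-P[i-1]) for i in range(len(P))])
E
```

```text
bolt [466.9 166.6 112. ] [162.2 195.8]
bolt [480.5  81.1 112. ] [184.4 210.8]
bolt [493.8  -3.1 112. ] [209.2 227.6]
171.85451116441072 9.023087299899954 [np.float64(171.85451116441072), np.float64(86.61634580381812), np.float64(85.23820627541684)]
grip [522.2 177.4 135. ] [181.1 179. ]
grip [536.   91.1 135. ] [204.  192.5]
grip [549.2   4.8 135. ] [229.8 208. ]
174.6416596993115 8.876682963701102 [np.float64(174.6416596993115), np.float64(87.43015998924473), np.float64(87.21297314874991)]
corner [605.  236.5  60. ] [201.3 186.7]
corner [645.6 -27.9  60. ] [273.7 229.2]
corner [461.8 -55.5  60. ] [209.5 267.5]
corner [420.6 207.3  60. ] [139.6 212.7]
267.50444021440006 8.724968753499638 [np.float64(186.76180204026542), np.float64(267.50444021440006), np.float64(185.86705275898512), np.float64(265.9219418898837)]
```

step_arm([
  [0,0,0,0,0,-6.7,0],
  [0,0,0,0,0,-6.7,0],
  [0,0,0,0,0,-6.7,0],
  [0,0,0,0,0,-6.7,0],
  [-0.0128,-0.029,0.005,0,0,0,0],
  [-0.0128,-0.029,0.005,0,0,0,0],
  [-0.0128,-0.029,0.005,0,0,0,0],
  [-0.0128,-0.029,0.005,0,0,0,0],
], grip_force=30)

```text
time_s: 0.87
tool_pos: [260.4, 487.1, 283.5]
ee_rot: [-3.141, -0.0, -2.984]
force: [0.7, -0.2, 0.5]
finger_gap: -0.002
```

step_arm([
  [-0.0128,-0.029,0.005,0,0,0,0],
  [-0.0128,-0.029,0.005,0,0,0,0],
  [-0.0128,-0.029,0.005,0,0,0,0],
  [-0.0128,-0.029,0.005,0,0,0,0],
  [-0.0128,-0.029,0.005,0,0,0,0],
  [-0.0128,-0.029,0.005,0,0,0,0],
  [-0.0128,-0.029,0.005,0,0,0,0],
  [-0.0128,-0.029,0.005,0,0,0,0],
])

```text
time_s: 1.53
tool_pos: [397.8, 273.9, 243.8]
ee_rot: [3.141, 0.0, -2.985]
force: [-0.5, -0.4, 0.6]
finger_gap: -0.001
```

step_arm([
  [-0.0102,-0.0231,0.0076,0,0,0,0],
  [-0.0102,-0.0231,0.0076,0,0,0,0],
  [-0.0102,-0.0231,0.0076,0,0,0,0],
  [-0.0102,-0.0231,0.0076,0,0,0,0],
  [-0.0102,-0.0231,0.0076,0,0,0,0],
  [0,0,0,0,0,0,0],
  [0,0,0,0,0,0,0],
])

```text
time_s: 2.12
tool_pos: [466.0, 167.8, 205.5]
ee_rot: [-3.141, -0.001, -2.988]
force: [0.4, 0.2, -0.5]
finger_gap: -0.003
```

Run:
```python
from h import *
import cv2
o=manip.observe();print(o['tool_pos'],o['force'])
c=cam('top');s=cam('side')
a=cv2.resize(c['img'][200:300,145:295],None,fx=4,fy=4,interpolation=2)
b=cv2.resize(s['img'][150:250,120:270],None,fx=4,fy=4,interpolation=2)
cv2.imwrite('pics/t1.png',cv2.cvtColor(np.vstack([a,b])[:600*2],cv2.COLOR_RGB2BGR)[:, :])
im=np.hstack([cv2.resize(a,(400,267)),cv2.resize(b,(400,267))])
im=np.vstack([cv2.resize(b,(600,400))]);cv2.imwrite('pics/t1.png',cv2.cvtColor(im,cv2.COLOR_RGB2BGR))
p=o['tool_pos']
for X in (p-[0,0,73],[466.4,167.7,112],[480,81.8,112],[493.6,-4.1,112]): print(np.round((proj(s,X)-[120,150])*4,0))
```

```text
[466.03625458 167.75124215 205.47090941] [ 0.36649973  0.24836342 -0.4888439 ]
[163. 152.]
[167. 183.]
[256. 243.]
[357. 311.]
```

View pics/t1.png

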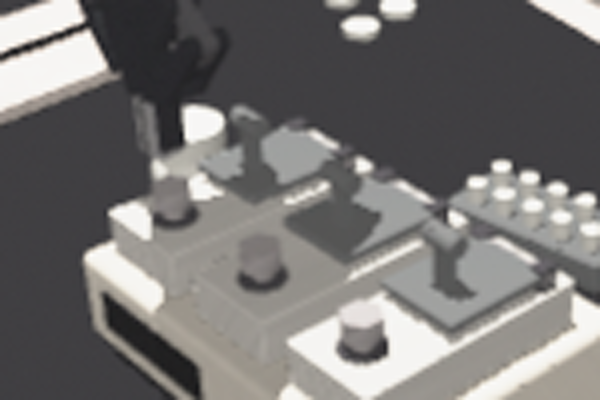

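The side crop shows the closed fingers directly above the left bolt, whose top is at about (170,183) in the crop. That matches the projection, so I'll tap it.

step_arm([
  [0,0,0.006,0,0,0,0],
  [0,0,0.006,0,0,0,0],
  [0,0,0.005,0,0,0,0],
  [0,0,0.001,0,0,0,0],
  [0,0,0.001,0,0,0,0],
  [0,0,0.001,0,0,0,0],
  [0,0,0,0,0,0,0],
])

```text
time_s: 2.8
tool_pos: [465.6, 169.3, 185.8]
ee_rot: [3.142, -0.0, -2.985]
force: [-0.7, 0.2, -0.1]
finger_gap: -0.0
```

step_arm([
  [0,0,0.0005,0,0,0,0],
  [0,0,0,0,0,0,0],
])

```text
time_s: 2.97
tool_pos: [465.7, 169.2, 185.5]
ee_rot: [3.142, 0.0, -2.985]
force: [-0.6, 0.6, 0.7]
finger_gap: -0.003
```

step_arm([
  [0,0,0.0005,0,0,0,0],
  [0,0,0,0,0,0,0],
])

```text
time_s: 3.13
tool_pos: [465.7, 169.2, 184.9]
ee_rot: [3.142, 0.0, -2.985]
force: [-0.5, -0.5, 0.0]
finger_gap: 0.004
```

step_arm([
  [0,0,0.0007,0,0,0,0],
  [0,0,0,0,0,0,0],
])

```text
time_s: 3.3
tool_pos: [465.7, 169.2, 184.2]
ee_rot: [3.142, 0.0, -2.985]
force: [0.0, 0.4, 0.7]
finger_gap: 0.0
```

step_arm([
  [0,0,0.0007,0,0,0,0],
  [0,0,0,0,0,0,0],
])

```text
time_s: 3.47
tool_pos: [465.8, 169.2, 183.5]
ee_rot: [3.142, 0.0, -2.985]
force: [-0.7, 0.4, 0.9]
finger_gap: 0.003
```

step_arm([
  [0,0,0.0007,0,0,0,0],
  [0,0,0,0,0,0,0],
])

```text
time_s: 3.63
tool_pos: [465.7, 169.2, 182.8]
ee_rot: [3.142, 0.0, -2.985]
force: [0.2, -0.3, 0.2]
finger_gap: 0.003
```

step_arm([
  [0,0,0.0007,0,0,0,0],
  [0,0,0,0,0,0,0],
])

```text
time_s: 3.8
tool_pos: [465.7, 169.2, 182.0]
ee_rot: [3.142, 0.0, -2.985]
force: [0.1, -0.5, -0.1]
finger_gap: 0.006
```

step_arm([
  [0,0,0.0007,0,0,0,0],
  [0,0,0,0,0,0,0],
])

```text
time_s: 3.97
tool_pos: [465.7, 169.2, 181.3]
ee_rot: [3.142, 0.0, -2.985]
force: [0.2, 0.1, 0.5]
finger_gap: 0.002
```

step_arm([
  [0,0,0.0007,0,0,0,0],
  [0,0,0,0,0,0,0],
])

```text
time_s: 4.13
tool_pos: [465.7, 169.2, 180.6]
ee_rot: [3.142, 0.0, -2.985]
force: [-0.0, 0.4, -0.1]
finger_gap: 0.001
```

Run:
```python
from h import *
import cv2
c=cam('top');s=cam('side')
b=cv2.resize(s['img'][165:240,130:230],(800,600),interpolation=2)
cv2.imwrite('pics/t2.png',cv2.cvtColor(b,cv2.COLOR_RGB2BGR))
p=manip.observe()['tool_pos']
for X in (p-[0,0,73],[466.4,167.7,112],[480,81.8,112]): print(np.round((proj(s,X)-[130,165])*8,0))
```

```text
[252. 257.]
[255. 245.]
[432. 365.]
```

View pics/t2.png

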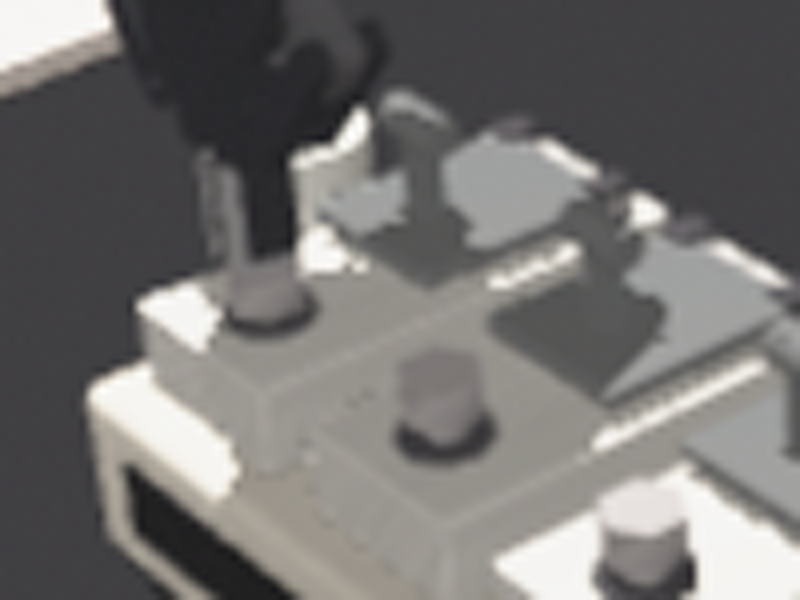

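The finger is at or just above the left head and there is no force yet. I'll keep going down.

step_arm([
  [0,0,0.001,0,0,0,0],
])

```text
time_s: 4.32
tool_pos: [465.6, 169.2, 179.8]
ee_rot: [3.142, -0.0, -2.985]
force: [-1.8, 0.3, 1.0]
finger_gap: 0.003
```

step_arm([
  [0,0,0.001,0,0,0,0],
])

```text
time_s: 4.4
tool_pos: [465.6, 169.2, 178.7]
ee_rot: [3.142, -0.0, -2.985]
force: [-1.1, -0.4, 0.8]
finger_gap: -0.0
```

step_arm([
  [0,0,0.001,0,0,0,0],
])

```text
time_s: 4.48
tool_pos: [465.6, 169.2, 177.6]
ee_rot: [3.142, -0.0, -2.985]
force: [-0.1, -0.3, 1.0]
finger_gap: -0.001
```

step_arm([
  [0,0,0.001,0,0,0,0],
])

```text
time_s: 4.57
tool_pos: [465.6, 169.2, 176.6]
ee_rot: [3.142, -0.0, -2.985]
force: [-2.6, -0.3, 11.7]
finger_gap: -0.002
```

step_arm([
  [0,0,0.001,0,0,0,0],
])

```text
time_s: 4.65
tool_pos: [465.7, 169.2, 176.5]
ee_rot: [3.141, 0.0, -2.985]
force: [-7.7, -3.7, 29.2]
finger_gap: -0.001
```

step_arm([
  [0,0,0.001,0,0,0,0],
])

```text
time_s: 4.73
tool_pos: [465.8, 169.3, 176.3]
ee_rot: [3.141, 0.0, -2.985]
force: [-11.4, -6.1, 42.0]
finger_gap: 0.001
```

step_arm([
  [0,0,-0.005,0,0,0,0],
  [0,0,-0.012,0,0,0,0],
  [0,0,-0.012,0,0,0,0],
  [0,-0.03,0,0,0,0,0],
  [0,-0.029,0,0,0,0,0],
  [0,-0.029,0,0,0,0,0],
  [0,0,0,0,0,0,0],
  [0,0,0,0,0,0,0],
])

```text
time_s: 5.4
tool_pos: [479.5, 80.5, 203.6]
ee_rot: [-3.141, -0.0, -2.988]
force: [1.2, 0.8, 0.3]
finger_gap: -0.002
```

Run:
```python
from h import *
import cv2
s=cam('side')
b=cv2.resize(s['img'][165:240,130:230],(800,600),interpolation=2)
cv2.imwrite('pics/t3.png',cv2.cvtColor(b,cv2.COLOR_RGB2BGR))
p=manip.observe();print(p['tool_pos'],p['force'])
for X in (p['tool_pos']-[0,0,73],[466.4,167.7,112],[466.4,167.7,104],[480,81.8,112]): print(np.round((proj(s,X)-[130,165])*8,0))
```

```text
[479.39385162  82.04422526 203.57937315] [ 0.03205266  0.2183279  -0.95046314]
[424. 308.]
[255. 245.]
[258. 269.]
[432. 365.]
```

View pics/t3.png

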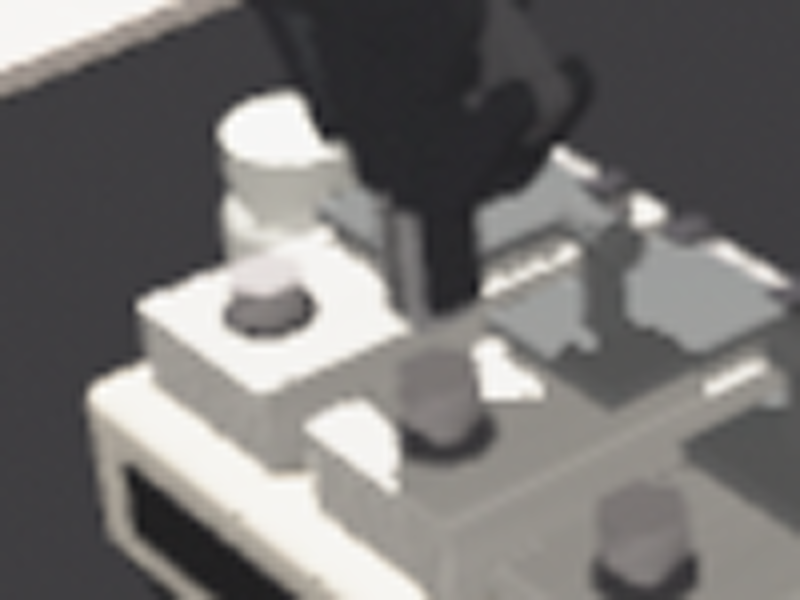

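The left head now stands clearly lower: its top is at about (265,275), against a prediction of 269 for 104 mm and 245 for 112 mm. The middle and right heads still stand tall. As a contrast check I'll tap the middle bolt lightly.

step_arm([
  [0,0,0.006,0,0,0,0],
  [0,0,0.006,0,0,0,0],
  [0,0,0.005,0,0,0,0],
  [0,0,0.001,0,0,0,0],
  [0,0,0,0,0,0,0],
])

```text
time_s: 5.87
tool_pos: [479.0, 82.9, 185.0]
ee_rot: [3.141, -0.001, -2.983]
force: [-0.4, -1.0, 0.0]
finger_gap: -0.001
```

step_arm([
  [0,0,0.0006,0,0,0,0],
  [0,0,0,0,0,0,0],
])

```text
time_s: 6.03
tool_pos: [479.3, 82.5, 184.9]
ee_rot: [3.142, -0.0, -2.984]
force: [-0.4, 0.1, 0.2]
finger_gap: 0.003
```

step_arm([
  [0,0,0.0006,0,0,0,0],
  [0,0,0,0,0,0,0],
])

```text
time_s: 6.2
tool_pos: [479.4, 82.4, 184.7]
ee_rot: [3.141, 0.0, -2.985]
force: [-0.8, 0.0, 3.7]
finger_gap: -0.005
```

step_arm([
  [0,0,0.0006,0,0,0,0],
  [0,0,0,0,0,0,0],
])

```text
time_s: 6.37
tool_pos: [479.4, 82.4, 184.7]
ee_rot: [3.141, 0.0, -2.985]
force: [-3.6, -0.6, 11.9]
finger_gap: 0.002
```

The middle bolt holds at 184.7 with 12 N on it, so the loose bolt is the left one. It sank 8 mm to a stop at 176.6. Next I'll move to the left cap's grip bar.

step_arm([
  [0,0,-0.01,0,0,0,0],
  [0,0,-0.03,0,0,0,0],
  [-0.019,0.029,0,0,0,0,0.06],
  [-0.019,0.029,0,0,0,0,0.06],
  [-0.019,0.029,0,0,0,0,0.06],
  [0,0,0,0,0,0,0.06],
  [0,0,0,0,0,0,0.06],
])

```text
time_s: 6.95
tool_pos: [522.4, 179.3, 224.0]
ee_rot: [3.141, 0.0, -2.981]
force: [0.6, -0.4, -0.2]
finger_gap: 0.696
```

Run:
```python
from h import *
import cv2
c=cam('top');s=cam('side')
p=manip.observe();print(p['tool_pos'],p['force'],p['finger_gap'])
a=cv2.resize(c['img'][200:280,145:225],(400,400),interpolation=2)
b=cv2.resize(s['img'][140:220,140:220],(400,400),interpolation=2)
cv2.imwrite('pics/t4.png',cv2.cvtColor(np.hstack([a,b]),cv2.COLOR_RGB2BGR))
for X in (p['tool_pos']-[0,0,70],[522.3,177,132]): print(np.round((proj(s,X)-[140,140])*5+[400,0]),np.round((proj(c,X)-[145,200])*5))
```

```text
[521.86567308 176.3681169  223.86237234] [-0.34539259 -0.63340121 -0.57681331] 0.7010654796793081
[603. 161.] [146. 240.]
[607. 201.] [152. 236.]
```

View pics/t4.png

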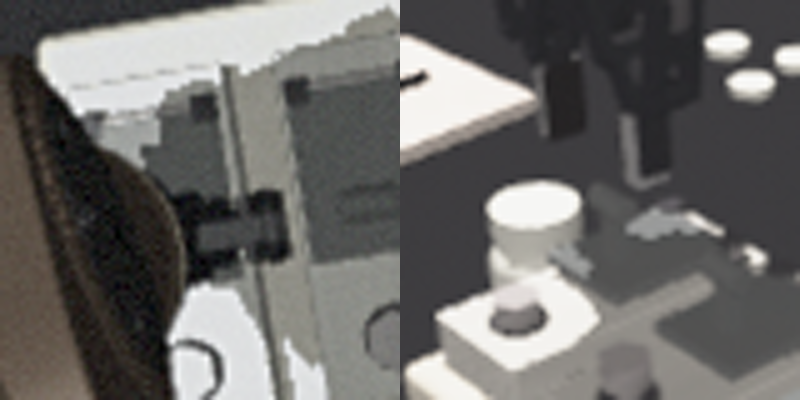

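The fingers straddle the left bar, which is at about (605,195) in the side crop, in line with the projection. Going down.

step_arm([
  [0,0,0.012,0,0,0,0.06],
  [0,0,0.01,0,0,0,0.06],
  [0,0,0.008,0,0,0,0.06],
  [0,0,0.006,0,0,0,0.06],
  [0,0,0.006,0,0,0,0.06],
  [0,0,0,0,0,0,0.06],
])

```text
time_s: 7.55
tool_pos: [521.5, 176.6, 180.7]
ee_rot: [-3.141, -0.002, -2.985]
force: [0.7, -0.0, -0.0]
finger_gap: 0.705
```

step_arm([
  [0,0,0,0,0,0,0.04],
  [0,0,0,0,0,0,0.03],
  [0,0,0,0,0,0,0.02],
  [0,0,0,0,0,0,0.015],
  [0,0,0,0,0,0,0.015],
  [0,0,0,0,0,0,0.015],
], grip_force=30)

```text
time_s: 8.05
tool_pos: [522.4, 176.8, 182.4]
ee_rot: [-3.141, 0.001, -2.985]
force: [-1.3, -3.8, 6.1]
finger_gap: 0.27
```

The opening is 23 mm, which fits the 24 mm bar, so I have it. Lifting along the arc in steps of about 5°.

step_arm([
  [-0.0032,0,-0.0042,0,0,0,0.015],
  [-0.0036,0,-0.0039,0,0,0,0.015],
  [-0.0039,0,-0.0036,0,0,0,0.015],
  [-0.0042,0,-0.0032,0,0,0,0.015],
  [0,0,0,0,0,0,0.015],
])

```text
time_s: 8.47
tool_pos: [537.2, 179.1, 197.3]
ee_rot: [-3.141, -0.001, -2.985]
force: [-4.4, -4.2, 1.5]
finger_gap: 0.272
```

Run:
```python
from h import *
p=manip.observe();print(p['tool_pos'],p['force'],p['torque'],p['finger_gap'])
```

```text
[537.17398789 179.11947672 197.28916993] [-4.43162985 -4.1539176   1.5355248 ] [-0.93933869  1.05210277  0.06134115] 0.27224260216756846
```

step_arm([
  [-0.0045,0,-0.0029,0,0,0,0.015],
  [-0.0047,0,-0.0025,0,0,0,0.015],
  [-0.0049,0,-0.002,0,0,0,0.015],
  [-0.0051,0,-0.0016,0,0,0,0.015],
  [0,0,0,0,0,0,0.015],
])

```text
time_s: 8.88
tool_pos: [556.3, 182.2, 206.2]
ee_rot: [-3.141, -0.0, -2.985]
force: [-4.8, -4.7, 3.0]
finger_gap: 0.275
```

step_arm([
  [-0.0052,0,-0.0012,0,0,0,0.015],
  [-0.0053,0,-0.0007,0,0,0,0.015],
  [-0.0053,0,-0.0002,0,0,0,0.015],
  [-0.0053,0,0.0002,0,0,0,0.015],
  [0,0,0,0,0,0,0.015],
  [0,0,0,0,0,0,0.015],
])

```text
time_s: 9.38
tool_pos: [577.0, 185.5, 208.1]
ee_rot: [-3.141, 0.001, -2.985]
force: [-2.5, -4.4, 3.3]
finger_gap: 0.272
```

Run:
```python
from h import *
import cv2
c=cam('top');s=cam('side')
p=manip.observe();print(p['tool_pos'],p['force'],p['finger_gap'])
hx=np.array([np.cos(np.radians(9)),np.sin(np.radians(9))])
d=(p['tool_pos'][:2]-[522.3,177])@hx-50;print('dx rel hinge',d,'angle',145-np.degrees(np.arccos(d/61.03)))
a=cv2.resize(c['img'][175:300,115:240],(400,400),interpolation=2)
b=cv2.resize(s['img'][140:240,140:240],(400,400),interpolation=2)
cv2.imwrite('pics/t5.png',cv2.cvtColor(np.hstack([a,b]),cv2.COLOR_RGB2BGR))
```

```text
[576.7835781  185.46660367 208.09670062] [-2.25980675 -5.02065525  2.3618823 ] 0.27400273014795795
dx rel hinge 5.1372634578268475 angle 59.82864538294007
```

View pics/t5.png

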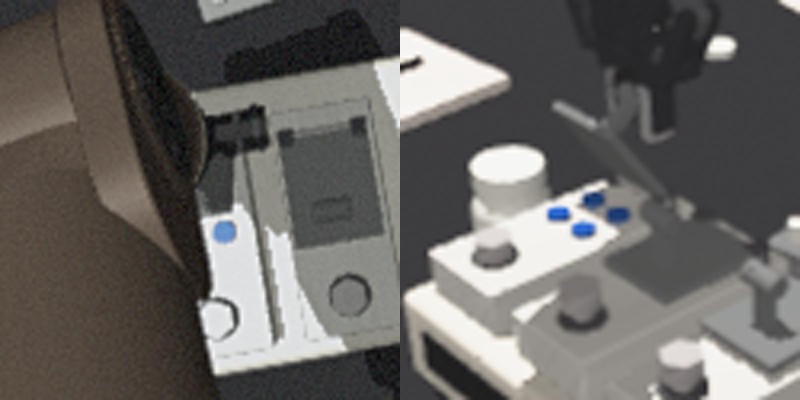

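The left cap stands open at about 60° (side crop (610,150)), exposing four blue wells. The bar is still held, the left bolt is down and the other two caps are shut. Handing in.

```bash
python3 -c "
from rig import manip
print(manip.close_job())"
```

```text
the job is handed in; nothing more can be done
None
```

The loose bolt is the left one (highest y), and its cap is open about 60° and still held. The job was handed in at about 9.4 s.

- **Finding the bolt:** I tapped the left bolt first. It sank about 8 mm to a stop, and the side view showed its head staying low. The middle bolt held at 12 N without moving. I did not tap the right bolt; in the side view its head was still at full height.
- **Cap:** I gripped the left cap's bar by its ends and lifted it along its arc. The angle worked out from the tool position is 59.8°, and the last side picture fits that. The opening was steady at 23 mm on the 24 mm bar, with about 6 N on the wrist.
- **Surroundings:** In the last pictures the other two caps are shut. The pot looked in place; the tip box and most of the tube rack were outside those crops, but the arm never went near them.

**Failed or disagreed:**
- **Peak force:** When the sunken left bolt reached its stop, the fingertips pressed briefly with about 42 N vertically (about 44 N in total) before I backed off. That is far below the 120 N wrist limit. The 40 N limit is stated for the arm and gripper body; the contact was at the fingertips, and I can't tell whether it counts.
- **Yield force:** The force readings while the left bolt sank were only about 1 N, below the stated 2–3 N. I relied on the distance it sank and the picture instead.

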